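Mount a cine lens and hold it home for locking

TASK

Slide the camera, which lies on its back with the lens mount facing up, across the desk until its side sits flush and square against the bench stop, without tipping or lifting it. Then lift the lens with the yellow ring out of the foam tray, turn it until the notch in its flange (below the white line) meets the index pin in the camera's mount, and lower it all the way home on its seat without ramming it in. Finish still gripping the lens and pressing it down with a firm, steady push so that I can turn the locking ring; leave the blue-ringed lens, the battery and the adapter plate where they are.

Things in the scene. Friction and masses are not known exactly. Their poses are not given: they have to be found in the camera images.
- camera: Dark grey box cinema camera, 0.95 kg, loose, on its back: 104 (x) by 100 (y) mm, body 70 mm high, with a round steel mount on top (92 mm diameter, ears to 56 mm radius on the diagonals), 97 mm high in all. Origin: centre of its underside; z up, along the lens axis. Push its -y side, below 60 mm so that it does not tip, until its +y side meets the stop; it slides with 4 to 7 N.
- stop: Fixed bench stop: aluminium angle with a black rubber face, 240 mm long, 32 mm high, 40 mm deep. Origin: on the desk under the middle of the rubber face; x runs along the face, y points into the stop. The face is the plane y = 0; the camera starts on the -y side, 70 to 160 mm short of it.
- mount (a point): Centre of the mount's flat seat, 88 mm above the camera's underside; camera axes. Below it: bore 57.2 mm wide, 30 mm deep. Above it: locking ring, top 9 mm above the seat, 80 mm clear inside, four lugs reaching in to 59 mm diameter on the diagonals, gaps 49 degrees wide at +x, +y, -x, -y that pass the lens's tabs (4 degrees of play). A lens turned wrong stays 9 mm too high.
- mount_pin (a point): Foot of the index pin on the seat: brass, 4 mm wide, 9 mm high, in the gap at the camera's +x side, 34 mm from the mount's axis; a white mark on the locking ring lies beside it. The lens fits one way round only, its notch over this pin.
- lens: To mount: 0.4 to 0.6 kg, dark grey lens, yellow ring, front up in a well of the tray. Origin: centre of its flange's underside (goes on the seat); z up, x to the notch, with white line and rim mark. Grip: cylinder 62 mm wide, 32 to 80 mm up; 67 mm focus ring 18 to 30 mm up. Flange: 4 tabs, 38 deg wide, 4 thick, 36 radius, at +-x, +-y. Below: 54 mm barrel 12 mm long, taper to 47 at 18, end 45 at 27.
- lens_notch (a point): Middle of the notch (9 mm wide) in the lens's +x flange tab, on the flange's underside, 34 mm from the lens's axis.
- tray: Fixed grey foam tray, 130 by 245 by 45 mm high, with two round wells (61 mm diameter, 35 mm deep) 57.5 mm either side of its centre along its y. Each lens hangs in a well with its flange on the foam's top. Origin: centre of the underside.
- other_lens: Bystander: the same kind of lens with a blue ring, in the other well of the tray. Origin as for the lens.
- battery: Bystander: black camera battery pack, 70 by 38 by 20 mm, loose on the desk. Origin: centre of its underside.
- adapter: Bystander: black battery adapter plate, 80 by 50 by 17 mm, loose on the desk. Origin: centre of its underside.
Things that resemble listed ones, but are neither listed nor needed, are in the scene too. Several things have the shape of the stop; the one meant has the colours described above.

How it is judged:
On the way, in this order (a step that is already met when the one before it is completed fails the run):
1. the camera stands flush and square against the bench stop, flat on the desk (y of camera in the frame of stop above -0.055 m and x of camera in the frame of stop between -0.09 and 0.09 m and angle between the x axis of camera and the x axis of stop, either way round below 0.06 rad and angle between camera's own z axis and vertical below 0.04 rad), for 0.2 s.
2. the yellow-ringed lens is lifted clear of the foam tray (z of lens in the frame of tray above 0.075 m and contact force between the fingers and lens above 5 N), for 0.1 s.
At the end, for the whole second after the job is handed in: Camera flat against the stop (gap < 5 mm, square within 3.4 deg); yellow lens within 2 mm of its seat, centred to 3 mm, tilt < 2.3 deg, notch within 5 mm of the pin, still gripped and pressing on the camera with over 10 N (own weight included); other lens, battery and plate moved < 20 mm (all of step 1 and z of lens in the frame of mount below 0.002 m and horizontal distance between lens and mount below 0.003 m and horizontal distance between lens_notch and mount_pin below 0.005 m and angle between the z axis of lens and the z axis of camera, either way round below 0.04 rad and contact force between lens and camera above 10 N and contact force between the fingers and lens above 5 N and linear speed of lens below 0.02 m/s and distance of each of other_lens, battery, adapter from where it was at the start of the episode below 0.02 m); the arm keeps its last pose, push and grip.
It fails at once if the camera is lifted or tipped (more than 15 mm or 0.2 rad) (height (world z) of camera above 0.015 m or angle between camera's own z axis and vertical above 0.2 rad).
It fails at once if the lens is rammed into the camera with more than 70 N (contact force between lens and camera above 70 N).
It fails at once if the other lens, the battery or the adapter plate is shoved more than 20 mm (distance of any of other_lens, battery, adapter from where it was at the start of the episode above 0.02 m).
It also fails if it takes over 54 s, if anything falls off the work surface, if the arm or the gripper's body presses on something with over 40 N, if the wrist force passes 120 N, or if a joint passes its speed limit or range.

ROBOT

A 7-joint arm with a two-finger parallel gripper is mounted at the origin on the work surface. World frame = base frame: x ahead of the robot, y to its left, z up, the work surface at z = 0. Lengths are in m, angles in rad, forces in N, time in s.
With the tool pointing down it reaches from about 0.4 to 0.875 m from the base axis. Payload 4.4 kg.
Tool frame: the origin (TCP) lies at the very end of the fingers, on their centre line; the grasp point (between the pads) lies 19 mm behind it; z points along the fingers, y is the line along which they close (so a half turn about z gives the same grasp; the last joint's range is limited). The gripper opens to 85 mm and grips with 20 to 120 N. Pads are 22 mm wide; open, the fingers measure 114 mm over their backs; the gripper's body (76 mm by 85 mm) begins 54 mm behind the grasp point. The pads swing forward as they close: fully open they stand 13 mm farther back than shut.
Start: joints at [-1.308, 0.628, 0.038, 1.517, -0.027, 0.996, -0.02], TCP at [0.21, 0.615, 0.231] pointing down, gripper open.
Joint ranges: [-3.06, 3.06], [-0.37, 2.12], [-1.25, 1.32], [0.18, 2.47], [-1.1, 4.24], [0.23, 1.98], [-2.94, 2.94]. Speed limits (rad/s): [2.57, 2.57, 3.14, 3.14, 3.14, 3.14, 3.14].

INTERFACE

Orientations are given as [roll, pitch, yaw] about the fixed x, y, z axes, in that order (R = Rz(yaw) Ry(pitch) Rx(roll)).
In Python, from workcell import * gives the robot as it stands.
- The arm moves only by the tool carry_out, never from a script. Its argument "rows" is a list of rows, each an object of numbers: "fingers": the gripper's target within -1 to 1 (fully open at 1, half-way at 0, shut at -1); "tx", "ty", "tz": the shift along the tool's x, y, z in cm; "roll": the turn about the tool's z in rad. In form: [{"fingers": .., "tx": .., "ty": .., "tz": .., "roll": ..}, ...]. A call has 1 to 20 rows; each row is the pose to reach, as a shift and turn from the pose commanded when the call began, along the tool's axes at that moment; what a row does not reach only later rows make up. A row lasts 1/12 s, in which the tool goes at most 41.7 mm and 7.16 degrees, less where a joint would pass 70% of its speed; a pose out of reach is approached as far as the arm can. A call with a gripper value outside its range is refused whole. The fingers move at their own pace and stop on an object; "grip_force" is the grip in N (left out, the last holds). Time passes only in rows, so rows that repeat a pose let the fingers close. It gives the time, the measured TCP pose, the force, the opening and the grip force at its end, in the units of the state.
- get_state(): the state, without advancing time (a new reading comes with each control period).
- snapshot(name): name is "scene" or "side" or "wrist"; returns a dict with "frame" (400x640x3 uint8, blue, green, red), "vfov" (degrees; the focal length in pixels is half the picture's height over the tangent of half this angle, whatever the lens; pixels are square), "cx", "cy" (the principal point, pixels), "T" (4x4, takes a point from camera to world coordinates). Camera axes: x right, y down, z forward; pixel columns grow to the right and rows downward; lengths in m; the calibration is good to about 2 mm. A picture is of the moment at which its call begins. There is no depth.
- job_done(): hands the job in; it is judged then, once.
Trained networks look in a picture, given as the dict that the camera call returned (one of the last four; its "shot" number tells which), for a name from the list of things; names that differ only in an ending like _2 or _b are one class to them, and where a whole thing is asked for, a point or a joint stands for the part that bears it (a point fixed in the world has none). Each returns a list of dicts, best first, with "p" (0 to 1); they miss things now and then, are a little off and sometimes report something else, mostly with a low value. They report only what shows in the picture. A call takes as long as a camera call. They do not tell look-alikes from the thing itself.
- outline_of(label, picture): "mask" (400x640 bool, what is visible of it) and "location" ([column, row] in pixels, amid what is visible of it).
- pinpoint(label, picture): "location" ([column, row] in pixels: a listed point, or the origin of a listed thing).
The state is a dict: "t": time; "joint_pos": joint angles; "joint_velocities": joint speeds; "joint_torque": joint torques, N m; "tcp_pos": TCP position; "ee_rot": TCP orientation; "contact_force": force on the tool from outside, world axes, zero at the start; "moment": the same for the moment, N m; "grip_width": finger opening in m; "finger_force": force on a finger pad.
Only numpy, scipy, OpenCV 4.12 (cv2) and the standard library are available. Lean on these libraries where they do the work, as an engineer would, in place of code of your own. Each camera call takes 0.05 s, during which the arm holds its last target. There are 200 camera calls.

## Working session

There is one attempt and no reset: what is moved stays moved. The work goes in short steps, Python scripts to look and compute and a tool call to move; the robot and the scene stay as the last step left them, time stands still between calls to the robot, and variables do not carry over. Pictures are saved under pics/ and viewed, at most 10 in all, crops included, and the job is handed in when it is done.

Besides the shell and the picture viewer there is one more tool, called by a JSON object that holds its "fn" and its "kwargs", one argument or row to a line. carry_out: Moves the arm, as the interface text tells. Its arguments: {"type":"object","properties":{"rows":{"type":"array","items":{"type":"object","properties":{"fingers":{"type":"number"},"tx":{"type":"number"},"ty":{"type":"number"},"tz":{"type":"number"},"roll":{"type":"number"}}}},"grip_force":{"type":"number"}},"required":["rows"]}

```bash
ls; mkdir -p pics; cat > h.py <<'E'
from workcell import *
import numpy as np, cv2
def ray(s,px):
    f=s["frame"].shape[0]/2/np.tan(np.radians(s["vfov"])/2)
    d=np.array([(px[0]-s["cx"])/f,(px[1]-s["cy"])/f,1.]); T=np.array(s["T"])
    return T[:3,3],T[:3,:3]@d
def atz(s,px,z):
    o,d=ray(s,px); return o+d*(z-o[2])/d[2]
def proj(s,P):
    f=s["frame"].shape[0]/2/np.tan(np.radians(s["vfov"])/2); T=np.array(s["T"])
    c=T[:3,:3].T@(np.array(P)-T[:3,3]); return np.array([s["cx"]+f*c[0]/c[2],s["cy"]+f*c[1]/c[2]])
E
python3 - <<'E'
from h import *
Z=dict(camera=0,stop=0,mount=.088,mount_pin=.088,lens=.045,lens_notch=.045,tray=0,other_lens=.045,battery=0,adapter=0)
np.set_printoptions(precision=3,suppress=True)
st=get_state();print({k:np.round(v,3) for k,v in st.items()})
for n in ("scene","side"):
    s=snapshot(n); cv2.imwrite(f"pics/{n}0.png",s["frame"]); print(n,np.array(s["T"])[:3,3])
    for k,z in Z.items():
        for r in pinpoint(k,s)[:3]: print(k,round(r["p"],2),np.round(r["location"]),atz(s,r["location"],z))
E
```

```text
pics
{'t': np.float64(0.0), 'joint_pos': array([-1.308,  0.629,  0.038,  1.518, -0.027,  0.996, -0.02 ]), 'joint_velocities': array([-0.   ,  0.001, -0.001, -0.001,  0.002,  0.   , -0.   ]), 'joint_torque': array([  0.   , -56.34 ,   1.226, -19.344,   0.011,   0.01 ,  -0.   ]), 'tcp_pos': array([0.21 , 0.615, 0.23 ]), 'ee_rot': array([-3.14 , -0.   ,  2.813]), 'contact_force': array([0.288, 0.033, 0.194]), 'moment': array([0.002, 0.012, 0.043]), 'finger_force': np.float64(0.0), 'grip_width': np.float64(0.086)}
scene [0.94  0.719 0.727]
camera 0.61 [270. 174.] [ 0.509 -0.197  0.   ]
stop 0.88 [323. 150.] [ 0.285 -0.224  0.   ]
stop 0.84 [381. 211.] [0.322 0.133 0.   ]
stop 0.81 [289. 202.] [ 0.528 -0.04   0.   ]
mount 0.66 [264. 147.] [ 0.511 -0.219  0.088]
mount_pin 0.76 [251. 154.] [ 0.562 -0.205  0.088]
mount_pin 0.62 [248. 282.] [0.778 0.231 0.088]
mount_pin 0.33 [342. 275.] [0.602 0.317 0.088]
lens 0.88 [355. 282.] [0.566 0.321 0.045]
lens_notch 0.71 [352. 295.] [0.593 0.348 0.045]
lens_notch 0.59 [250. 282.] [0.763 0.197 0.045]
tray 0.72 [344. 275.] [0.551 0.266 0.   ]
other_lens 0.9 [332. 251.] [0.557 0.218 0.045]
battery 0.88 [250. 284.] [0.755 0.171 0.   ]
adapter 0.9 [198. 203.] [ 0.756 -0.174  0.   ]
side [ 0.096 -0.68   0.927]
camera 0.64 [376. 306.] [ 0.516 -0.195  0.   ]
stop 0.92 [345. 258.] [ 0.527 -0.042  0.   ]
stop 0.87 [239. 247.] [0.313 0.112 0.   ]
stop 0.81 [290. 357.] [ 0.293 -0.215  0.   ]
mount 0.71 [378. 283.] [ 0.513 -0.194  0.088]
mount 0.64 [297. 180.] [0.512 0.18  0.088]
mount_pin 0.61 [451. 259.] [ 0.692 -0.218  0.088]
mount_pin 0.59 [393. 280.] [ 0.545 -0.204  0.088]
lens 0.96 [293. 156.] [0.57  0.325 0.045]
lens_notch 0.76 [296. 150.] [0.59  0.344 0.045]
tray 0.76 [297. 179.] [0.556 0.275 0.   ]
other_lens 0.82 [303. 180.] [0.547 0.217 0.045]
battery 0.66 [376. 179.] [0.759 0.168 0.   ]
adapter 0.8 [453. 259.] [ 0.76  -0.172  0.   ]
```

View pics/scene0.png

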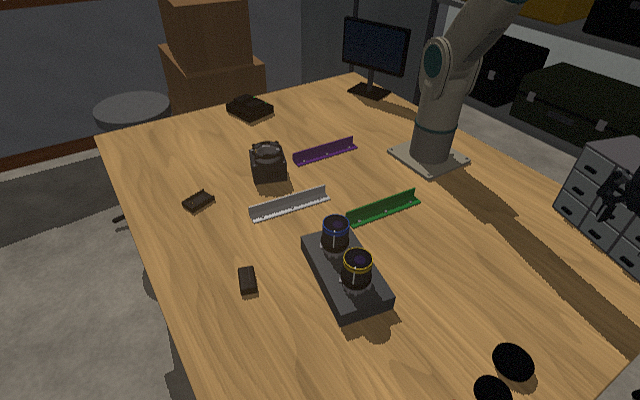

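View pics/side0.png

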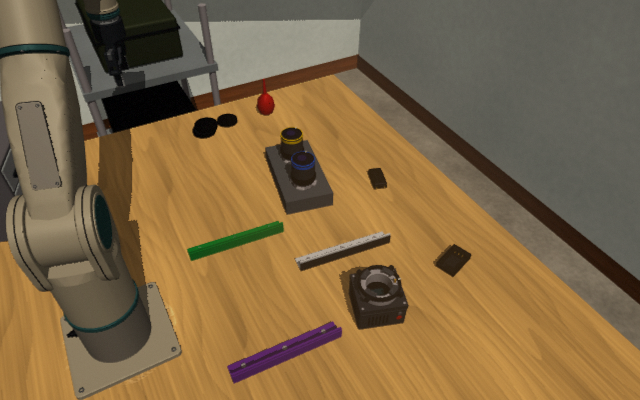

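The scene view shows the aluminium/black stop at (289,202), the camera at (268,165), the yellow lens at (355,270) and the blue one at (335,235). The side view shows the same layout: stop (345,252), camera (378,298). The purple and green angles are decoys.

```bash
cat >> h.py <<'E'
from scipy.optimize import minimize
np.set_printoptions(precision=4,suppress=True)
def boxfit(label,sh,size,off,x0):
    """fit (x,y,yaw) of an upright box to masks of pictures; off = box centre offset in own y"""
    M=[]
    for s in sh:
        best=None
        for r in outline_of(label,s):
            d=np.hypot(*(np.array(r["location"])-proj(s,[x0[0],x0[1],size[2]/2])))
            if best is None or d<best[0]: best=(d,r["mask"])
        M.append(best[1])
    cs=np.array([[a*size[0]/2,b*size[1]/2+off,c*size[2]] for a in(-1,1) for b in(-1,1) for c in(0,1)])
    def cost(v):
        R=np.array([[np.cos(v[2]),-np.sin(v[2]),0],[np.sin(v[2]),np.cos(v[2]),0],[0,0,1]]);W=cs@R.T+[v[0],v[1],0]; t=0
        for s,m in zip(sh,M):
            P=np.array([proj(s,w) for w in W],np.float32); h=cv2.convexHull(P)
            im=np.zeros(m.shape,np.uint8); cv2.fillConvexPoly(im,np.round(h*16).astype(np.int32),1,shift=4)
            t+=1-(m&(im>0)).sum()/max(1,(m|(im>0)).sum())
        return t
    best=min((minimize(cost,[x0[0],x0[1],x0[2]+d],method="Nelder-Mead",options=dict(initial_simplex=np.array([x0[0],x0[1],x0[2]+d])+np.array([[0,0,0],[.015,0,0],[0,.015,0],[0,0,.15]]))) for d in(-.2,0,.2)),key=lambda r:r.fun)
    return best.x,best.fun
E
python3 - <<'E'
from h import *
w=snapshot("wrist");print(np.array(w["T"]),w["vfov"])
sh=[snapshot("scene"),snapshot("side")]
print("stop",boxfit("stop",sh,(.24,.04,.032),.02,(.527,-.041,0)))
print("cam",boxfit("camera",sh,(.104,.1,.085),0,(.513,-.196,0)))
print("tray",boxfit("tray",sh,(.13,.245,.045),0,(.553,.27,0)))
E
```

```text
[[ 0.3233  0.903   0.2831  0.1379]
 [ 0.9463 -0.3089 -0.0956  0.6378]
 [ 0.0012  0.2988 -0.9543  0.3729]
 [ 0.      0.      0.      1.    ]] 59.26301882991149
stop (array([ 0.5304, -0.04  , -0.0863]), np.float64(0.5794935877420069))
cam (array([ 0.5132, -0.1981, -0.4131]), np.float64(0.16177981421197662))
tray (array([ 0.5545,  0.267 , -0.2051]), np.float64(0.746627565531496))
```

{"fn": "carry_out", "kwargs": {
  "rows": [
    {"tx": -54, "ty": -62.5, "tz": -12, "roll": 1.33, "fingers": 0},
    {"tx": -54, "ty": -62.5, "tz": -12, "roll": 1.33, "fingers": 0},
    {"tx": -54, "ty": -62.5, "tz": -12, "roll": 1.33, "fingers": 0},
    {"tx": -54, "ty": -62.5, "tz": -12, "roll": 1.33, "fingers": 0},
    {"tx": -54, "ty": -62.5, "tz": -12, "roll": 1.33, "fingers": 0},
    {"tx": -54, "ty": -62.5, "tz": -12, "roll": 1.33, "fingers": 0},
    {"tx": -54, "ty": -62.5, "tz": -12, "roll": 1.33, "fingers": 0},
    {"tx": -54, "ty": -62.5, "tz": -12, "roll": 1.33, "fingers": 0},
    {"tx": -54, "ty": -62.5, "tz": -12, "roll": 1.33, "fingers": 0},
    {"tx": -54, "ty": -62.5, "tz": -12, "roll": 1.33, "fingers": 0},
    {"tx": -54, "ty": -62.5, "tz": -12, "roll": 1.33, "fingers": 0},
    {"tx": -54, "ty": -62.5, "tz": -12, "roll": 1.33, "fingers": 0},
    {"tx": -54, "ty": -62.5, "tz": -12, "roll": 1.33, "fingers": 0},
    {"tx": -54, "ty": -62.5, "tz": -12, "roll": 1.33, "fingers": 0},
    {"tx": -54, "ty": -62.5, "tz": -12, "roll": 1.33, "fingers": 0},
    {"tx": -54, "ty": -62.5, "tz": -12, "roll": 1.33, "fingers": 0},
    {"tx": -54, "ty": -62.5, "tz": -12, "roll": 1.33, "fingers": 0},
    {"tx": -54, "ty": -62.5, "tz": -12, "roll": 1.33, "fingers": 0},
    {"tx": -54, "ty": -62.5, "tz": -12, "roll": 1.33, "fingers": 0},
    {"tx": -54, "ty": -62.5, "tz": -12, "roll": 1.33, "fingers": 0}
  ]
}}

```text
t: 3.22
tcp_pos: [0.5191, -0.1513, 0.3516]
ee_rot: [3.141, -0.001, 1.483]
contact_force: [0.9, 0.6, 0.7]
grip_width: 0.0429
finger_force: 0.0
```

{"fn": "carry_out", "kwargs": {
  "rows": [
    {"tx": 0, "ty": 0, "tz": 0, "roll": 0, "fingers": 0},
    {"tx": 0, "ty": 0, "tz": 0, "roll": 0, "fingers": 0}
  ]
}}

```text
t: 3.38
tcp_pos: [0.5187, -0.1526, 0.3513]
ee_rot: [3.141, 0.001, 1.477]
contact_force: [-0.0, 0.1, -0.2]
grip_width: 0.0426
finger_force: 0.0
```

```bash
python3 - <<'E'
from h import *
st=get_state();print(st["t"],st["tcp_pos"],st["ee_rot"])
s=snapshot("wrist"); cv2.imwrite("pics/w1.png",s["frame"])
for k,z in dict(camera=0,stop=0,mount=.088,mount_pin=.088).items():
    for r in pinpoint(k,s)[:2]: print(k,round(r["p"],2),np.round(r["location"]),atz(s,r["location"],z))
for r in outline_of("stop",s)[:2]:
    print(r["p"],r["location"],cv2.minAreaRect(np.float32([atz(s,p,.032)[:2] for p in np.argwhere(r["mask"])[::7,::-1]])))
for r in outline_of("camera",s)[:1]:
    print(r["p"],r["location"],cv2.minAreaRect(np.float32([atz(s,p,.07)[:2] for p in np.argwhere(r["mask"])[::7,::-1]])))
E
```

```text
3.3833 [ 0.5187 -0.1526  0.3513] [3.1409 0.0015 1.4773]
camera 0.93 [323. 171.] [ 0.5188 -0.1976  0.    ]
stop 0.78 [323.  53.] [ 0.5334 -0.0397 -0.    ]
stop 0.74 [170. 199.] [ 0.2896 -0.219   0.    ]
mount 0.71 [322. 189.] [ 0.5168 -0.1982  0.088 ]
mount_pin 0.74 [346. 197.] [ 0.5445 -0.2106  0.088 ]
0.96 [323.3, 36.7] ((0.5356305241584778, -0.024730436503887177), (0.037818923592567444, 0.23480401933193207), 83.79951477050781)
0.75 [165.7, 189.9] ((0.29785504937171936, -0.1957399994134903), (0.04734969884157181, 0.24397200345993042), 87.49744415283203)
0.76 [323.4, 180.7] ((0.5153313875198364, -0.19715115427970886), (0.1148151084780693, 0.10359802097082138), 70.56514739990234)
```

View pics/w1.png

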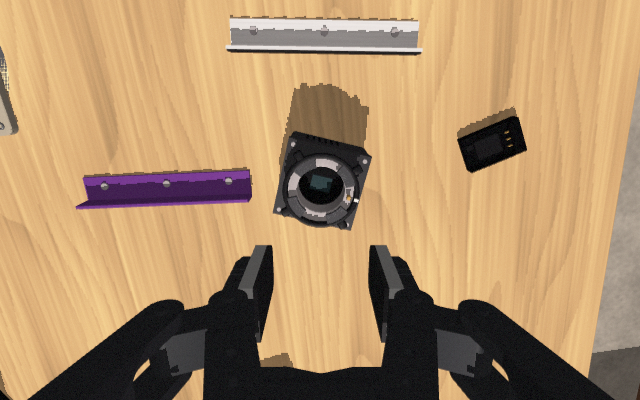

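The wrist view has +y upwards. The stop's rubber edge runs from (228,48) to (421,51), so its yaw is about -0.11. The camera sits at (322,185), turned about -0.38, with its pin at (347,197). I'll push square to the stop with two spread fingers.

{"fn": "carry_out", "kwargs": {
  "rows": [
    {"tx": -8, "ty": -0.15, "tz": 0, "roll": 0.02, "fingers": 0.4},
    {"tx": -14.8, "ty": -0.15, "tz": 2, "roll": 0.02, "fingers": 0.4},
    {"tx": -14.8, "ty": -0.15, "tz": 6, "roll": 0.02, "fingers": 0.4},
    {"tx": -14.8, "ty": -0.15, "tz": 10, "roll": 0.02, "fingers": 0.4},
    {"tx": -14.8, "ty": -0.15, "tz": 14, "roll": 0.02, "fingers": 0.4},
    {"tx": -14.8, "ty": -0.15, "tz": 18, "roll": 0.02, "fingers": 0.4},
    {"tx": -14.8, "ty": -0.15, "tz": 22, "roll": 0.02, "fingers": 0.4},
    {"tx": -14.8, "ty": -0.15, "tz": 26, "roll": 0.02, "fingers": 0.4},
    {"tx": -14.8, "ty": -0.15, "tz": 29, "roll": 0.02, "fingers": 0.4},
    {"tx": -14.8, "ty": -0.15, "tz": 31, "roll": 0.02, "fingers": 0.4},
    {"tx": -14.8, "ty": -0.15, "tz": 31.8, "roll": 0.02, "fingers": 0.4},
    {"tx": -14.8, "ty": -0.15, "tz": 31.8, "roll": 0.02, "fingers": 0.4},
    {"tx": -14.8, "ty": -0.15, "tz": 31.8, "roll": 0.02, "fingers": 0.4}
  ]
}}

```text
t: 4.82
tcp_pos: [0.5049, -0.2971, 0.0342]
ee_rot: [3.14, 0.001, 1.463]
contact_force: [0.1, -0.1, -0.1]
grip_width: 0.0593
finger_force: 0.0
```

{"fn": "carry_out", "kwargs": {
  "rows": [
    {"tx": 1, "ty": 0, "tz": 0, "roll": 0, "fingers": 0.4},
    {"tx": 2, "ty": 0, "tz": 0, "roll": 0, "fingers": 0.4},
    {"tx": 3, "ty": 0, "tz": 0, "roll": 0, "fingers": 0.4},
    {"tx": 4, "ty": 0, "tz": 0, "roll": 0, "fingers": 0.4},
    {"tx": 5, "ty": 0, "tz": 0, "roll": 0, "fingers": 0.4},
    {"tx": 6, "ty": 0, "tz": 0, "roll": 0, "fingers": 0.4},
    {"tx": 7, "ty": 0, "tz": 0, "roll": 0, "fingers": 0.4},
    {"tx": 8, "ty": 0, "tz": 0, "roll": 0, "fingers": 0.4},
    {"tx": 9, "ty": 0, "tz": 0, "roll": 0, "fingers": 0.4},
    {"tx": 10, "ty": 0, "tz": 0, "roll": 0, "fingers": 0.4},
    {"tx": 11, "ty": 0, "tz": 0, "roll": 0, "fingers": 0.4},
    {"tx": 12, "ty": 0, "tz": 0, "roll": 0, "fingers": 0.4},
    {"tx": 12.7, "ty": 0, "tz": 0, "roll": 0, "fingers": 0.4},
    {"tx": 13.0, "ty": 0, "tz": 0, "roll": 0, "fingers": 0.4},
    {"tx": 13.0, "ty": 0, "tz": 0, "roll": 0, "fingers": 0.4}
  ]
}}

```text
t: 6.07
tcp_pos: [0.5178, -0.1663, 0.0332]
ee_rot: [-3.141, -0.001, 1.464]
contact_force: [-0.7, -2.8, 0.7]
grip_width: 0.0599
finger_force: 1.1
```

```bash
python3 - <<'E'
from h import *
st=get_state();print(st["t"],st["tcp_pos"],st["ee_rot"],st["contact_force"])
for n in("wrist","side"):
    s=snapshot(n)
    if n=="side": cv2.imwrite("pics/s2.png",cv2.resize(s["frame"][180:380,200:520],None,fx=2,fy=2))
    for k,z in dict(camera=0,mount=.088,mount_pin=.088,stop=0).items():
        for r in pinpoint(k,s)[:1]: print(n,k,round(r["p"],2),np.round(r["location"]),atz(s,r["location"],z))
E
```

```text
6.0667 [ 0.5178 -0.1663  0.0332] [-3.1407 -0.0005  1.4644] [-0.7254 -2.7589  0.6567]
wrist camera 0.73 [304. 114.] [ 0.5165 -0.1048  0.    ]
wrist mount 0.6 [284. 147.] [ 0.5155 -0.1061  0.088 ]
side camera 0.85 [356. 278.] [ 0.5175 -0.108   0.    ]
side mount 0.67 [355. 254.] [ 0.5128 -0.1024  0.088 ]
side mount_pin 0.79 [368. 252.] [ 0.5414 -0.1129  0.088 ]
side stop 0.95 [239. 245.] [0.3158 0.1185 0.    ]
```

View pics/s2.png

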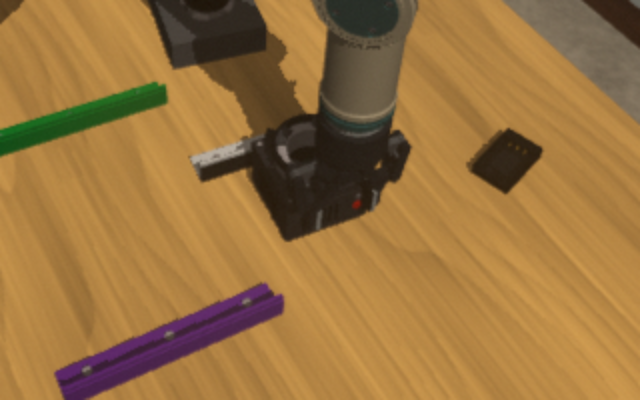

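The crop shows the camera just short of the stop, with the fingers behind it. About 15 mm remains, so I'll push on slowly until the force rises.

{"fn": "carry_out", "kwargs": {
  "rows": [
    {"tx": 0.4, "fingers": 0.4},
    {"tx": 0.8, "fingers": 0.4},
    {"tx": 1.1, "fingers": 0.4},
    {"tx": 1.3, "fingers": 0.4},
    {"tx": 1.5, "fingers": 0.4},
    {"tx": 1.5, "fingers": 0.4}
  ]
}}

```text
invalid input
```

{"fn": "carry_out", "kwargs": {
  "rows": [
    {"tx": 0.4, "ty": 0, "tz": 0, "roll": 0, "fingers": 0.4},
    {"tx": 0.8, "ty": 0, "tz": 0, "roll": 0, "fingers": 0.4},
    {"tx": 1.1, "ty": 0, "tz": 0, "roll": 0, "fingers": 0.4},
    {"tx": 1.3, "ty": 0, "tz": 0, "roll": 0, "fingers": 0.4},
    {"tx": 1.5, "ty": 0, "tz": 0, "roll": 0, "fingers": 0.4},
    {"tx": 1.5, "ty": 0, "tz": 0, "roll": 0, "fingers": 0.4}
  ]
}}

```text
t: 7.07
tcp_pos: [0.5199, -0.1521, 0.0331]
ee_rot: [-3.142, -0.0, 1.463]
contact_force: [-0.3, -1.9, -1.9]
grip_width: 0.0596
finger_force: 1.2
```

{"fn": "carry_out", "kwargs": {
  "rows": [
    {"tx": 0.2, "ty": 0, "tz": 0, "roll": 0, "fingers": 0.4},
    {"tx": 0.3, "ty": 0, "tz": 0, "roll": 0, "fingers": 0.4},
    {"tx": 0.3, "ty": 0, "tz": 0, "roll": 0, "fingers": 0.4}
  ]
}}

```text
t: 7.32
tcp_pos: [0.5201, -0.1495, 0.0331]
ee_rot: [3.142, 0.0, 1.463]
contact_force: [0.3, -2.9, -1.8]
grip_width: 0.0597
finger_force: 1.6
```

{"fn": "carry_out", "kwargs": {
  "rows": [
    {"tx": 0.2, "ty": 0, "tz": 0, "roll": 0, "fingers": 0.4},
    {"tx": 0.3, "ty": 0, "tz": 0, "roll": 0, "fingers": 0.4},
    {"tx": 0.3, "ty": 0, "tz": 0, "roll": 0, "fingers": 0.4}
  ]
}}

```text
t: 7.57
tcp_pos: [0.5201, -0.1495, 0.0333]
ee_rot: [3.141, 0.004, 1.462]
contact_force: [-1.8, -8.9, -1.9]
grip_width: 0.0598
finger_force: 4.3
```

{"fn": "carry_out", "kwargs": {
  "rows": [
    {"tx": 0.2, "ty": 0, "tz": 0, "roll": 0, "fingers": 0.4},
    {"tx": 0.3, "ty": 0, "tz": 0, "roll": 0, "fingers": 0.4},
    {"tx": 0.3, "ty": 0, "tz": 0, "roll": 0, "fingers": 0.4}
  ]
}}

```text
t: 7.82
tcp_pos: [0.5201, -0.1495, 0.0337]
ee_rot: [3.14, 0.008, 1.461]
contact_force: [-3.6, -13.4, -0.9]
grip_width: 0.0597
finger_force: 7.0
```

```bash
python3 - <<'E'
from h import *
for n in("wrist","side"):
    s=snapshot(n)
    if n=="wrist": cv2.imwrite("pics/w3.png",s["frame"])
    for k,z in dict(camera=0,mount=.088,mount_pin=.088,stop=0).items():
        for r in pinpoint(k,s)[:1]: print(n,k,round(r["p"],2),np.round(r["location"]),atz(s,r["location"],z))
E
```

```text
wrist camera 0.96 [302. 117.] [ 0.518  -0.0898  0.    ]
wrist mount 0.82 [283. 150.] [ 0.5177 -0.0895  0.088 ]
wrist mount_pin 0.73 [413. 149.] [ 0.5498 -0.093   0.088 ]
side camera 0.71 [351. 273.] [ 0.5151 -0.0896  0.    ]
side mount 0.74 [355. 248.] [ 0.5221 -0.0891  0.088 ]
side mount_pin 0.78 [366. 242.] [ 0.5549 -0.0849  0.088 ]
side stop 0.88 [238. 245.] [0.3131 0.1218 0.    ]
```

View pics/w3.png

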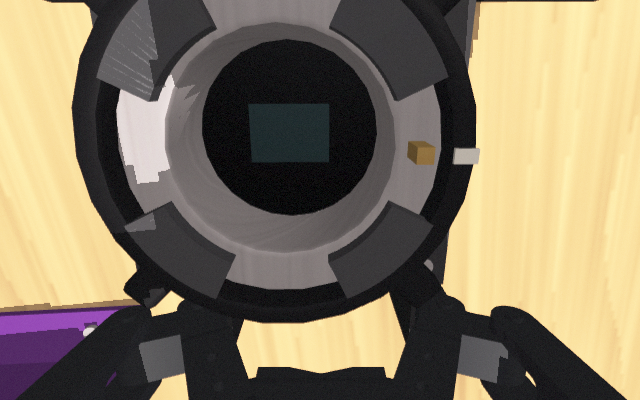

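The camera is seated. The tool stopped moving while the force rose to 13 N, and the pin is at (421,152) on the camera's +x side. Next I'll retreat, rise and move over the lens.

{"fn": "carry_out", "kwargs": {
  "rows": [
    {"tx": -2, "ty": 0, "tz": 0, "roll": 0, "fingers": 0.4},
    {"tx": -6, "ty": 0, "tz": 0, "roll": 0, "fingers": 0.4},
    {"tx": -6, "ty": 0, "tz": -4, "roll": 0, "fingers": 1},
    {"tx": -6, "ty": 0, "tz": -8, "roll": 0, "fingers": 1},
    {"tx": -6, "ty": 0, "tz": -12, "roll": 0, "fingers": 1},
    {"tx": -6, "ty": 0, "tz": -16, "roll": 0, "fingers": 1},
    {"tx": -4, "ty": 0, "tz": -20, "roll": 0, "fingers": 1},
    {"tx": 46.6, "ty": -0.4, "tz": -27, "roll": -0.34, "fingers": 1},
    {"tx": 46.6, "ty": -0.4, "tz": -27, "roll": -0.34, "fingers": 1},
    {"tx": 46.6, "ty": -0.4, "tz": -27, "roll": -0.34, "fingers": 1},
    {"tx": 46.6, "ty": -0.4, "tz": -27, "roll": -0.34, "fingers": 1},
    {"tx": 46.6, "ty": -0.4, "tz": -27, "roll": -0.34, "fingers": 1},
    {"tx": 46.6, "ty": -0.4, "tz": -27, "roll": -0.34, "fingers": 1},
    {"tx": 46.6, "ty": -0.4, "tz": -27, "roll": -0.34, "fingers": 1},
    {"tx": 46.6, "ty": -0.4, "tz": -27, "roll": -0.34, "fingers": 1},
    {"tx": 46.6, "ty": -0.4, "tz": -27, "roll": -0.34, "fingers": 1},
    {"tx": 46.6, "ty": -0.4, "tz": -27, "roll": -0.34, "fingers": 1},
    {"tx": 46.6, "ty": -0.4, "tz": -27, "roll": -0.34, "fingers": 1},
    {"tx": 46.6, "ty": -0.4, "tz": -27, "roll": -0.34, "fingers": 1},
    {"tx": 46.6, "ty": -0.4, "tz": -27, "roll": -0.34, "fingers": 1}
  ]
}}

```text
t: 9.98
tcp_pos: [0.5642, 0.3305, 0.303]
ee_rot: [-3.141, -0.007, 1.814]
contact_force: [0.6, 1.5, -0.5]
grip_width: 0.0853
finger_force: 0.0
```

{"fn": "carry_out", "kwargs": {
  "rows": [
    {"tx": 0, "ty": 0, "tz": 0, "roll": 0, "fingers": 1},
    {"tx": 0, "ty": 0, "tz": 0, "roll": 0, "fingers": 1}
  ]
}}

```text
t: 10.15
tcp_pos: [0.5656, 0.321, 0.3025]
ee_rot: [-3.139, 0.0, 1.805]
contact_force: [0.4, -0.3, -0.1]
grip_width: 0.0857
finger_force: 0.0
```

```bash
python3 - <<'E'
from h import *
st=get_state();print(st["t"],st["tcp_pos"],st["ee_rot"],st["joint_pos"])
s=snapshot("wrist"); cv2.imwrite("pics/w4.png",s["frame"])
for k,z in dict(lens=.045,lens_notch=.045,other_lens=.045,tray=0).items():
    for r in pinpoint(k,s)[:2]: print(k,round(r["p"],2),np.round(r["location"]),atz(s,r["location"],z))
s=snapshot("side")
for k,z in dict(camera=0,mount=.088,mount_pin=.088).items():
    for r in pinpoint(k,s)[:1]: print(k,round(r["p"],2),np.round(r["location"]),atz(s,r["location"],z))
E
```

```text
10.15 [0.5656 0.321  0.3025] [-3.1393  0.      1.8055] [-0.855   0.6163  0.5287  1.4291 -0.3206  1.1845 -0.0503]
lens 0.86 [322. 150.] [0.5663 0.3247 0.045 ]
lens_notch 0.74 [350. 137.] [0.593  0.3453 0.045 ]
other_lens 0.68 [284. 236.] [0.5457 0.2094 0.045 ]
tray 0.66 [304. 181.] [0.5545 0.2708 0.    ]
camera 0.84 [349. 272.] [ 0.5128 -0.0839  0.    ]
mount 0.97 [354. 248.] [ 0.5193 -0.0893  0.088 ]
mount_pin 0.94 [366. 242.] [ 0.5527 -0.0844  0.088 ]
```

View pics/w4.png

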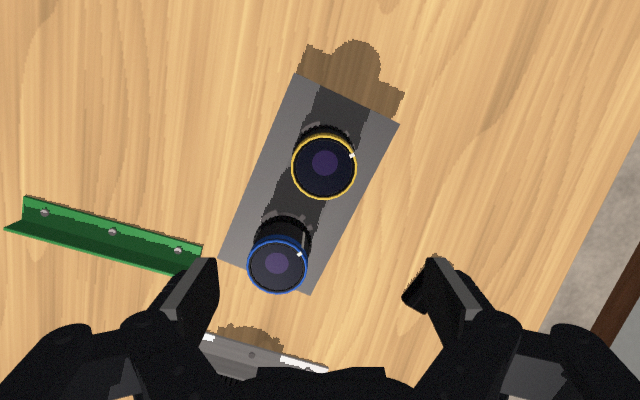

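The yellow lens's ring centre is at (324,167) and its rim mark at (351,156), so its notch heading is about 0.65 rad. The blue lens is at (277,265), well clear. Descend and grip.

{"fn": "carry_out", "kwargs": {
  "rows": [
    {"tx": 0.26, "ty": 0.2, "tz": 4, "roll": 0, "fingers": 1},
    {"tx": 0.26, "ty": 0.2, "tz": 8, "roll": 0, "fingers": 1},
    {"tx": 0.26, "ty": 0.2, "tz": 12, "roll": 0, "fingers": 1},
    {"tx": 0.26, "ty": 0.2, "tz": 15, "roll": 0, "fingers": 1},
    {"tx": 0.26, "ty": 0.2, "tz": 18, "roll": 0, "fingers": 1},
    {"tx": 0.26, "ty": 0.2, "tz": 20.5, "roll": 0, "fingers": 1},
    {"tx": 0.26, "ty": 0.2, "tz": 22, "roll": 0, "fingers": 1},
    {"tx": 0.26, "ty": 0.2, "tz": 22.3, "roll": 0, "fingers": 1},
    {"tx": 0.26, "ty": 0.2, "tz": 22.3, "roll": 0, "fingers": 1}
  ]
}}

```text
t: 11.35
tcp_pos: [0.5678, 0.3226, 0.0791]
ee_rot: [-3.14, 0.001, 1.803]
contact_force: [0.1, 0.3, -0.2]
grip_width: 0.0852
finger_force: 0.0
```

{"fn": "carry_out", "kwargs": {
  "grip_force": 80,
  "rows": [
    {"tx": 0, "ty": 0, "tz": 0, "roll": 0, "fingers": -1},
    {"tx": 0, "ty": 0, "tz": 0, "roll": 0, "fingers": -1},
    {"tx": 0, "ty": 0, "tz": 0, "roll": 0, "fingers": -1},
    {"tx": 0, "ty": 0, "tz": 0, "roll": 0, "fingers": -1},
    {"tx": 0, "ty": 0, "tz": 0, "roll": 0, "fingers": -1},
    {"tx": 0, "ty": 0, "tz": 0, "roll": 0, "fingers": -1},
    {"tx": 0, "ty": 0, "tz": 0, "roll": 0, "fingers": -1},
    {"tx": 0, "ty": 0, "tz": 0, "roll": 0, "fingers": -1}
  ]
}}

```text
t: 12.02
tcp_pos: [0.5693, 0.3235, 0.0822]
ee_rot: [3.139, -0.001, 1.803]
contact_force: [-1.5, -0.9, 6.5]
grip_width: 0.0606
finger_force: 86.9
```

{"fn": "carry_out", "kwargs": {
  "rows": [
    {"tx": 0, "ty": 0, "tz": -1.5, "roll": 0, "fingers": -1},
    {"tx": 0, "ty": 0, "tz": -4, "roll": 0, "fingers": -1},
    {"tx": 0, "ty": 0, "tz": -7, "roll": 0, "fingers": -1},
    {"tx": 0, "ty": 0, "tz": -10, "roll": 0, "fingers": -1},
    {"tx": 0, "ty": 0, "tz": -13, "roll": 0, "fingers": -1},
    {"tx": 0, "ty": 0, "tz": -15, "roll": 0, "fingers": -1},
    {"tx": 0, "ty": 0, "tz": -15, "roll": 0, "fingers": -1},
    {"tx": 0, "ty": 0, "tz": -15, "roll": 0, "fingers": -1},
    {"tx": 0, "ty": 0, "tz": -15, "roll": 0, "fingers": -1}
  ]
}}

```text
t: 12.77
tcp_pos: [0.5667, 0.3227, 0.228]
ee_rot: [-3.138, 0.0, 1.803]
contact_force: [-0.4, 0.5, -5.6]
grip_width: 0.0604
finger_force: 88.3
```

```bash
python3 - <<'E'
from h import *
st=get_state();p=st["tcp_pos"];print(st["t"],p,st["ee_rot"],st["contact_force"],st["moment"])
z=p[2]-.0365
for n in ("wrist","side","scene"):
    s=snapshot(n)
    if n=="wrist": cv2.imwrite("pics/w5.png",s["frame"])
    for k in ("lens","lens_notch"):
        for r in pinpoint(k,s)[:1]: print(n,k,round(r["p"],2),np.round(r["location"]),atz(s,r["location"],z))
E
```

```text
12.7667 [0.5667 0.3227 0.228 ] [-3.1378  0.0005  1.803 ] [-0.434   0.5142 -5.5905] [-0.0433  0.0238  0.0119]
wrist lens 0.65 [320. 227.] [0.5661 0.3226 0.1915]
wrist lens_notch 0.9 [376. 199.] [0.5912 0.3453 0.1915]
side lens 0.79 [289. 114.] [0.563  0.3232 0.1915]
side lens_notch 0.7 [294. 108.] [0.585  0.3399 0.1915]
scene lens 0.77 [362. 233.] [0.5601 0.3178 0.1915]
scene lens_notch 0.95 [359. 247.] [0.5894 0.3467 0.1915]
```

View pics/w5.png

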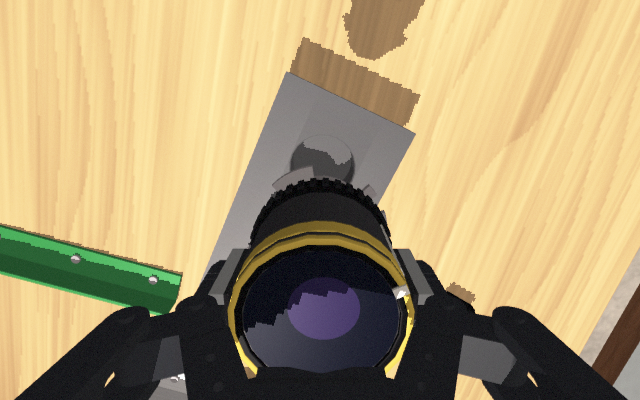

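The lens hangs square in the fingers, with its rim mark at (401,294) and its flange tab near (376,195). I'll cross-check the heading from the rim mark and find the mark's exact pixels.

```bash
python3 - <<'E'
from h import *
st=get_state();c=np.array(st["tcp_pos"])[:2]
s=snapshot("wrist"); g=s["frame"][280:310,385:415].min(2)
ys,xs=np.where(g>170); m=[xs.mean()+385,ys.mean()+280]; print("mark px",m,len(xs))
for h in(.076,.08,.084,.088):
    d=atz(s,m,st["tcp_pos"][2]-.0365+h)[:2]-c; print(h,np.hypot(*d),np.arctan2(d[1],d[0]))
r=pinpoint("lens_notch",s)[0]; d=atz(s,r["location"],st["tcp_pos"][2]-.0365)[:2]-c; print("notch",r["p"],np.hypot(*d),np.arctan2(d[1],d[0]))
cv2.imwrite("pics/w5c.png",cv2.resize(s["frame"][160:320,330:430],None,fx=5,fy=3.75) if 0 else cv2.resize(s["frame"][160:310,330:430],None,fx=4,fy=4))
E
```

```text
mark px [np.float64(399.85714285714283), np.float64(295.64285714285717)] 14
0.076 0.02721618969647782 0.4907265751202965
0.08 0.027033989813553386 0.5951262657086097
0.084 0.027148529229845234 0.6997870976799498
0.088 0.02755610792379818 0.8024578073763372
notch 0.61 0.03327950178606273 0.6872359682584469
```

View pics/w5c.png

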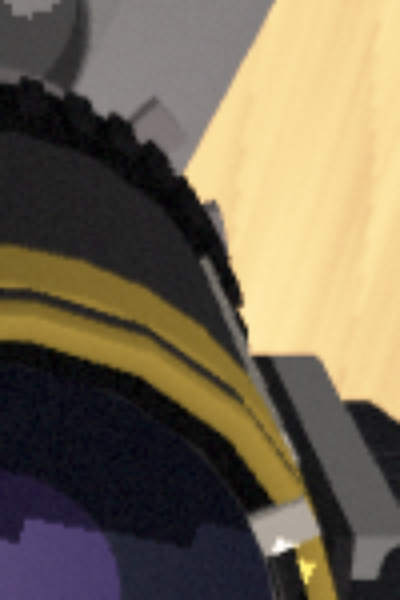

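```bash
python3 - <<'E'
from h import *
st=get_state();p=np.array(st["tcp_pos"]); s=snapshot("wrist")
f=lambda a,r,h:proj(s,[p[0]+r*np.cos(a),p[1]+r*np.sin(a),p[2]-.0365+h])
for a in np.arange(.5,.95,.05): print(round(a,2),*[f(a,.0312,h) for h in(.034,.05,.065,.08)],"notch",f(a,.034,0))
E
```

```text
0.5 [388.1775 239.2135] [395.4909 255.8456] [403.9372 275.0543] [414.5186 299.1186] notch [381.623  211.4687]
0.55 [387.3573 236.144 ] [394.6051 252.4971] [402.9812 271.3959] [413.483  295.0909] notch [380.8646 208.6226]
0.6 [386.3627 233.1078] [393.5253 249.1828] [401.8084 267.7724] [412.2017 291.098 ] notch [379.9493 205.8087]
0.65 [385.195  230.1131] [392.2527 245.9119] [400.4196 264.1938] [410.6752 287.1514] notch [378.8783 203.0349]
0.7 [383.8559 227.1684] [390.7888 242.6937] [398.8165 260.6705] [408.9049 283.2622] notch [377.6532 200.3087]
0.75 [382.3476 224.2819] [389.1361 239.5374] [397.0013 257.2127] [406.893  279.4422] notch [376.2763 197.6379]
0.8 [380.6729 221.4621] [387.2972 236.4522] [394.9769 253.8305] [404.6425 275.7026] notch [374.7501 195.0301]
0.85 [378.8351 218.7172] [385.2758 233.4472] [392.7471 250.5342] [402.1572 272.0551] notch [373.0778 192.4927]
0.9 [376.8379 216.0553] [383.0759 230.5316] [390.3162 247.3339] [399.4417 268.511 ] notch [371.2629 190.0332]
```

The white line and the notch point agree on a heading of about 0.73, so the turn is 0.84. Carry the lens over the mount.

{"fn": "carry_out", "kwargs": {
  "rows": [
    {"tx": -2, "ty": -0.7, "tz": 0, "roll": 0.05, "fingers": -1},
    {"tx": -5, "ty": -1.8, "tz": 0, "roll": 0.12, "fingers": -1},
    {"tx": -8.5, "ty": -3.1, "tz": 0, "roll": 0.2, "fingers": -1},
    {"tx": -12, "ty": -4.3, "tz": 0, "roll": 0.28, "fingers": -1},
    {"tx": -15.5, "ty": -5.6, "tz": 0, "roll": 0.36, "fingers": -1},
    {"tx": -19, "ty": -6.9, "tz": 0, "roll": 0.44, "fingers": -1},
    {"tx": -22.5, "ty": -8.1, "tz": 0, "roll": 0.52, "fingers": -1},
    {"tx": -26, "ty": -9.4, "tz": 0, "roll": 0.6, "fingers": -1},
    {"tx": -29.5, "ty": -10.7, "tz": 0, "roll": 0.68, "fingers": -1},
    {"tx": -33, "ty": -11.9, "tz": 0, "roll": 0.76, "fingers": -1},
    {"tx": -36, "ty": -13, "tz": 0, "roll": 0.84, "fingers": -1},
    {"tx": -38, "ty": -13.8, "tz": 0, "roll": 0.84, "fingers": -1},
    {"tx": -39, "ty": -14.1, "tz": 1, "roll": 0.84, "fingers": -1},
    {"tx": -39, "ty": -14.1, "tz": 3, "roll": 0.84, "fingers": -1},
    {"tx": -39, "ty": -14.1, "tz": 5, "roll": 0.84, "fingers": -1},
    {"tx": -39, "ty": -14.1, "tz": 6, "roll": 0.84, "fingers": -1},
    {"tx": -39, "ty": -14.1, "tz": 6, "roll": 0.84, "fingers": -1},
    {"tx": -39, "ty": -14.1, "tz": 6, "roll": 0.84, "fingers": -1}
  ]
}}

```text
t: 14.87
tcp_pos: [0.521, -0.0889, 0.1703]
ee_rot: [-3.142, 0.0, 0.963]
contact_force: [-0.1, -0.0, -5.3]
grip_width: 0.0609
finger_force: 88.4
```

```bash
python3 - <<'E'
from h import *
st=get_state();p=st["tcp_pos"];print(st["t"],p,st["ee_rot"],st["contact_force"])
z=p[2]-.0365
for n in ("wrist","side","scene"):
    s=snapshot(n)
    if n=="wrist": cv2.imwrite("pics/w6.png",s["frame"])
    for k,zz in (("lens",z),("lens_notch",z),("mount",.088),("mount_pin",.088),("camera",0)):
        for r in pinpoint(k,s)[:1]: print(n,k,round(r["p"],2),np.round(r["location"]),atz(s,r["location"],zz))
E
```

```text
14.8667 [ 0.521  -0.0889  0.1703] [-3.1415  0.0002  0.963 ] [-0.0588 -0.0268 -5.2757]
wrist lens 0.92 [318. 223.] [ 0.5227 -0.0868  0.1338]
wrist lens_notch 0.7 [374. 201.] [ 0.5545 -0.0932  0.1338]
wrist mount_pin 0.75 [358. 182.] [ 0.5497 -0.0927  0.088 ]
wrist camera 0.69 [318. 174.] [ 0.5189 -0.0908  0.    ]
side lens 0.92 [357. 232.] [ 0.5262 -0.0826  0.1338]
side lens_notch 0.9 [370. 232.] [ 0.5518 -0.0975  0.1338]
side mount 0.86 [354. 249.] [ 0.5179 -0.0898  0.088 ]
side mount_pin 0.87 [366. 245.] [ 0.5492 -0.0925  0.088 ]
side camera 0.45 [296. 181.] [0.5506 0.2699 0.    ]
scene lens_notch 0.66 [269. 158.] [ 0.5572 -0.0946  0.1338]
scene mount 0.79 [285. 164.] [ 0.5029 -0.1034  0.088 ]
scene mount_pin 0.64 [271. 175.] [ 0.562 -0.078  0.088]
scene camera 0.78 [284. 194.] [ 0.52   -0.0828  0.    ]
```

View pics/w6.png

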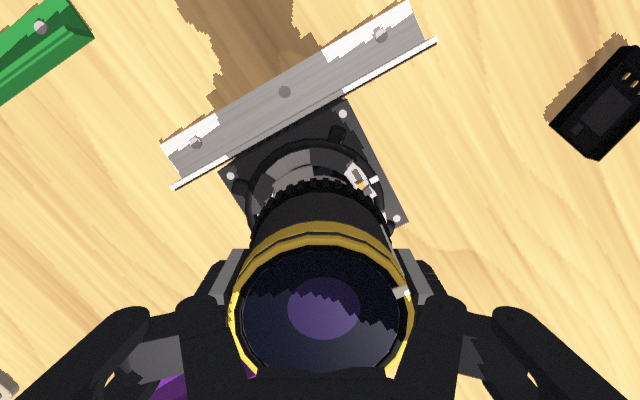

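The notch heading (-0.13) and the pin heading (-0.10) match. The wrist view shows the rim mark (401,293) and the pin (360,183) on the same side. I'll shift slightly and lower in stages, watching the force.

{"fn": "carry_out", "kwargs": {
  "rows": [
    {"tx": -0.2, "ty": -0.2, "tz": 0.5, "roll": 0, "fingers": -1},
    {"tx": -0.2, "ty": -0.2, "tz": 1.2, "roll": 0, "fingers": -1},
    {"tx": -0.2, "ty": -0.2, "tz": 2, "roll": 0, "fingers": -1},
    {"tx": -0.2, "ty": -0.2, "tz": 2.6, "roll": 0, "fingers": -1},
    {"tx": -0.2, "ty": -0.2, "tz": 3, "roll": 0, "fingers": -1},
    {"tx": -0.2, "ty": -0.2, "tz": 3, "roll": 0, "fingers": -1}
  ]
}}

```text
t: 16.27
tcp_pos: [0.5173, -0.0893, 0.1389]
ee_rot: [-3.14, 0.001, 0.963]
contact_force: [-0.1, -0.3, -5.2]
grip_width: 0.0606
finger_force: 88.4
```

{"fn": "carry_out", "kwargs": {
  "rows": [
    {"tx": 0, "ty": 0, "tz": 0.2, "roll": 0, "fingers": -1},
    {"tx": 0, "ty": 0, "tz": 0.4, "roll": 0, "fingers": -1},
    {"tx": 0, "ty": 0, "tz": 0.6, "roll": 0, "fingers": -1},
    {"tx": 0, "ty": 0, "tz": 0.7, "roll": 0, "fingers": -1},
    {"tx": 0, "ty": 0, "tz": 0.7, "roll": 0, "fingers": -1}
  ]
}}

```text
t: 16.68
tcp_pos: [0.5176, -0.0892, 0.1328]
ee_rot: [-3.141, 0.0, 0.963]
contact_force: [-0.7, 0.6, -5.7]
grip_width: 0.0609
finger_force: 88.5
```

{"fn": "carry_out", "kwargs": {
  "rows": [
    {"tx": 0, "ty": 0, "tz": 0.1, "roll": 0, "fingers": -1},
    {"tx": 0, "ty": 0, "tz": 0.2, "roll": 0, "fingers": -1},
    {"tx": 0, "ty": 0, "tz": 0.3, "roll": 0, "fingers": -1},
    {"tx": 0, "ty": 0, "tz": 0.4, "roll": 0, "fingers": -1},
    {"tx": 0, "ty": 0, "tz": 0.4, "roll": 0, "fingers": -1}
  ]
}}

```text
t: 17.1
tcp_pos: [0.5176, -0.0892, 0.1288]
ee_rot: [-3.141, 0.0, 0.963]
contact_force: [-2.4, 1.9, -6.3]
grip_width: 0.0602
finger_force: 88.5
```

{"fn": "carry_out", "kwargs": {
  "rows": [
    {"tx": 0, "ty": -0.06, "tz": 0.1, "roll": 0, "fingers": -1},
    {"tx": 0, "ty": -0.06, "tz": 0.2, "roll": 0, "fingers": -1},
    {"tx": 0, "ty": -0.06, "tz": 0.3, "roll": 0, "fingers": -1},
    {"tx": 0, "ty": -0.06, "tz": 0.35, "roll": 0, "fingers": -1},
    {"tx": 0, "ty": -0.06, "tz": 0.35, "roll": 0, "fingers": -1}
  ]
}}

```text
t: 17.52
tcp_pos: [0.5178, -0.0893, 0.1256]
ee_rot: [3.141, 0.0, 0.963]
contact_force: [0.1, -0.5, -6.6]
grip_width: 0.061
finger_force: 88.5
```

{"fn": "carry_out", "kwargs": {
  "rows": [
    {"tx": 0, "ty": 0, "tz": 0.08, "roll": 0, "fingers": -1},
    {"tx": 0, "ty": 0, "tz": 0.15, "roll": 0, "fingers": -1},
    {"tx": 0, "ty": 0, "tz": 0.15, "roll": 0, "fingers": -1}
  ]
}}

```text
t: 17.77
tcp_pos: [0.5178, -0.0893, 0.1252]
ee_rot: [3.141, -0.001, 0.962]
contact_force: [-3.7, 1.4, 4.7]
grip_width: 0.0609
finger_force: 89.7
```

The lens is home: it contacts at TCP z 0.125, against 0.125 expected. Now a firm, gentle press.

{"fn": "carry_out", "kwargs": {
  "rows": [
    {"tx": 0, "ty": 0, "tz": 0.05, "roll": 0, "fingers": -1},
    {"tx": 0, "ty": 0, "tz": 0.1, "roll": 0, "fingers": -1},
    {"tx": 0, "ty": 0, "tz": 0.15, "roll": 0, "fingers": -1},
    {"tx": 0, "ty": 0, "tz": 0.15, "roll": 0, "fingers": -1},
    {"tx": 0, "ty": 0, "tz": 0.15, "roll": 0, "fingers": -1},
    {"tx": 0, "ty": 0, "tz": 0.15, "roll": 0, "fingers": -1}
  ]
}}

```text
t: 18.27
tcp_pos: [0.5179, -0.0893, 0.1251]
ee_rot: [3.141, -0.003, 0.962]
contact_force: [-6.7, 3.1, 20.1]
grip_width: 0.0607
finger_force: 90.6
```

```bash
python3 - <<'E'
from h import *
st=get_state();p=st["tcp_pos"];print(st["t"],p,st["ee_rot"],st["contact_force"])
for n in ("wrist","side"):
    s=snapshot(n)
    if n=="side": cv2.imwrite("pics/s7.png",cv2.resize(s["frame"][180:310,260:460],None,fx=4,fy=4))
    for k,zz in (("lens",.088),("lens_notch",.088),("mount",.088),("mount_pin",.088),("camera",0)):
        for r in pinpoint(k,s)[:1]: print(n,k,round(r["p"],2),np.round(r["location"]),atz(s,r["location"],zz))
E
```

```text
18.2667 [ 0.5179 -0.0893  0.1251] [ 3.1407 -0.0026  0.9625] [-6.6887  3.1218 20.1178]
wrist lens 0.55 [319. 226.] [ 0.5186 -0.0889  0.088 ]
wrist lens_notch 0.92 [375. 203.] [ 0.5512 -0.0949  0.088 ]
wrist mount_pin 0.65 [369. 200.] [ 0.5494 -0.0917  0.088 ]
wrist camera 0.59 [321. 186.] [ 0.5185 -0.0916  0.    ]
side lens 0.72 [354. 249.] [ 0.5171 -0.0908  0.088 ]
side lens_notch 0.93 [366. 247.] [ 0.5438 -0.0984  0.088 ]
side mount 0.9 [354. 246.] [ 0.5229 -0.0834  0.088 ]
side mount_pin 0.93 [367. 243.] [ 0.5534 -0.0889  0.088 ]
side camera 0.63 [350. 274.] [ 0.5136 -0.0898  0.    ]
```

View pics/s7.png

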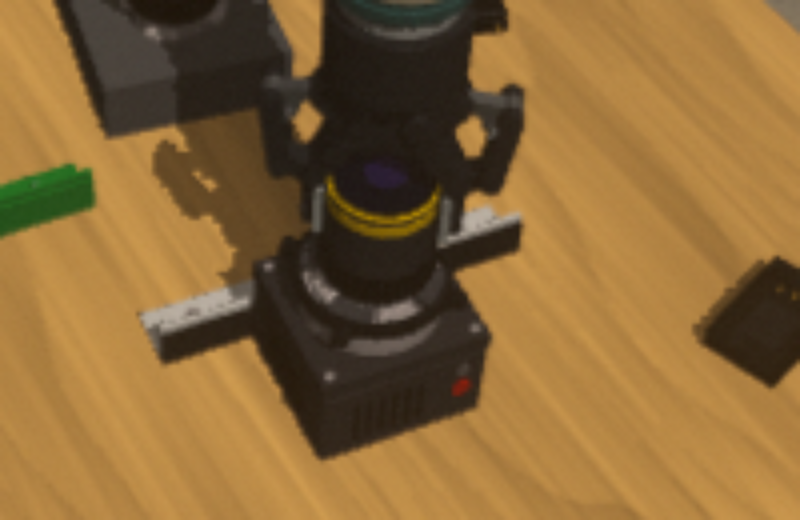

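The crop shows the lens sunk into the locking ring at (375,300), upright, with the camera flush against the stop. Contact force is about 25 N, so I'm handing in.

```bash
python3 -c "
from workcell import *
print(job_done())"
```

```text
the job is handed in; nothing more can be done
None
```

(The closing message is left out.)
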